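# Slide the full pot in front of the extractor intake and start the extractor

### The arm

A 6-joint arm with a two-finger parallel gripper is mounted at the origin on the work surface. World frame = base frame: x ahead of the robot, y to its left, z up, the work surface at z = 0. Lengths are in m, angles in degrees, forces in N, time in s.
With the tool pointing down it reaches from about 0.275 to 0.725 m from the base axis. Payload 15.9 kg.
Tool frame: the origin (TCP) lies on the centre line of the jaws, within the pads' length; the fingertips stand 11 mm ahead of it and the grasp point (between the pads) lies 8 mm behind it; z points along the fingers, y is the line along which they close (so a half turn about z gives the same grasp; the last joint's range is limited). The gripper opens to 85 mm and grips with 20 to 120 N. Pads are 22 mm wide; open, the fingers measure 114 mm over their backs; the gripper's body (76 mm by 85 mm) begins 54 mm behind the grasp point. The pads swing forward as they close: fully open they stand 13 mm farther back than shut.
Start: joints at [64.4, 12.198, -1.971, 75.831, 0, 90], TCP at [0.216, 0.451, 0.242] pointing down, gripper open.
Joint ranges: [-170.91, 170.91], [-42.67, 98.43], [-65.05, 77.54], [-120.47, 116.71], [-90, 82.35], [-180, 180]. Speed limits (degrees/s): [108.29, 108.29, 136.94, 147.25, 180, 180].

### API

Orientations are given as [roll, pitch, yaw] about the fixed x, y, z axes, in that order (R = Rz(yaw) Ry(pitch) Rx(roll)).
In Python, from bench import sensors, eyes, manip gives the robot as it stands.
- The arm moves only by the shell command python3 -m inch 'ROWS'. ROWS is a JSON object of lists of equal length, an entry for each row: "fingers": the closure, from 0 (fully open) to 1 (shut); "offset": the shift along the tool's x, y, z in mm, a list of three; "roll": the turn about the tool's z in rad. A call has 1 to 20 rows; each row shifts and turns the commanded pose from where the row before left it, along the tool's axes as they then stand; what a row does not reach is not made up. A row lasts 1/10 s, in which the tool goes at most 50 mm and 8.59 degrees, less where a joint would pass 70% of its speed; a pose out of reach is approached as far as the arm can. A call is refused whole if a number of a shift passes 50 or a number of a turn 0.15, either way. A call with a gripper value outside its range is refused whole. The fingers move at their own pace and stop on an object; the grip force is fixed at half the most. Time passes only in rows, so rows that do not move let the fingers close. It gives the time, the measured TCP pose, the force, the opening and the grip force at its end, in the units of the state.
- sensors.observe(): the state, without advancing time (a new reading comes with each control period).
- eyes.read_camera(name): name is "scene" or "top"; returns the picture (420x560x3 uint8, red, green, blue); there is no depth.
- eyes.calibration(name): a dict with "camera_matrix" (3x3 intrinsics, pixels), "dist" ([k1, k2, p1, p2, k3] as OpenCV has them; the pictures are not rectified), "extrinsics" (4x4, takes a point from world to camera coordinates). Camera axes: x right, y down, z forward; pixel columns grow to the right and rows downward; lengths in m; the calibration is good to about 2 mm. A picture is of the moment at which its call begins. calibration takes no time and is no camera call.
- manip.sign_off(): hands the job in; it is judged then, once.
Trained networks look in the newest picture that a camera, given by its name, has taken for a name from the list of things; names that differ only in an ending like _2 or _b are one class to them, and where a whole thing is asked for, a point or a joint stands for the part that bears it (a point fixed in the world has none). Each returns a list of dicts, best first, with "conf" (0 to 1); they miss things now and then, are a little off and sometimes report something else, mostly with a low value. They report only what shows in the picture. A call takes as long as a camera call. They do not tell look-alikes from the thing itself.
- eyes.trace(camera, thing): "region" (420x560 bool, what is visible of it) and "rect" ([left, top, width, height] in pixels, round what is visible of it).
- eyes.place_of(camera, thing): "uv" ([column, row] in pixels: a listed point, or the origin of a listed thing).
The state is a dict: "clock": time; "qpos": joint angles; "joint_velocities": joint speeds; "effort": joint torques, N m; "tool_pos": TCP position; "tool_rot": TCP orientation; "contact_force": force on the tool from outside, world axes, zero at the start; "torque": the same for the moment, N m; "gripper_width": finger opening in m; "gripper_force": force on a finger pad.
Only numpy, scipy, OpenCV 4.12 (cv2) and the standard library are available. Lean on these libraries where they do the work, as an engineer would, in place of code of your own. Each camera call takes 0.05 s, during which the arm holds its last target. There are 200 camera calls.

### The job

Slide the small screw-capped canister away from the extractor's intake until it stands wholly inside the square mark, then slide the lidded pot until it stands wholly inside the round mark in front of the intake; both are full and must stay on the worktop, upright and never lifted, and nothing else may be pushed out of place. With both in place and let go, start the extractor with the keys on top of its intake, one at a time: press the large round key fully down and let it come up, then the small round key, and leave the bar-shaped key between them alone.

Things in the scene. Friction and masses are not known exactly. Their poses are not given: they have to be found in the camera images.
- pot: Lidded aluminium pot, 0.5 to 1 kg, loose, 100 mm across (rim 102), lid (fixed on) 90 mm high, fixed black arch handle: a level round bar 16 mm thick, axis 126 mm above the underside, along the pot's own y through its axis, straight 34 mm each way; legs at y = -41 and +41 mm. Slick PTFE glide under it (friction 0.07). Origin: centre of underside, z up. Starts near the cross mark.
- canister: Small round aluminium canister, 64 mm across up to 96 mm high, then a shoulder and a tight round screw cap 44 mm across from 107 to 135 mm height (total 135 mm), about 0.3 to 0.5 kg, loose, on a slick PTFE glide (friction about 0.07). Origin: centre of its underside, z up. It starts roughly over the round mark.
- mark_ring: Round mark: flat steel circle inlaid in the worktop, line 10 mm wide, inner diameter 130 mm, in front (robot side) of the extractor intake. Origin: its centre, at worktop height. The pot fits inside with 15 mm to spare all round.
- mark_square: Square mark: flat steel square outline inlaid in the worktop, line 10 mm wide, 100 mm inside each way. Origin: its centre; its x and y axes lie along its sides. The canister fits inside with 18 mm to spare on each side.
- mark_cross: Cross mark: two crossed flat steel lines 120 mm long; where the pot starts. Origin: its centre. The three marks change places among left, middle and right.
- hood: Extractor intake: fixed grey box, black louvres in front, 120 mm deep (its x), 156 wide (its y), 140 high; its front face (x = -60 mm) is about 100 mm beyond the round mark's centre, slightly turned. Origin: centre of underside; x away from the robot. On top, at x = -20 mm, three grey keys along y: large round -48 mm, bar 0, small round +48 mm.
- key_large_top (a point): Centre of the top of the large round key (34 mm across), about 22 mm above the intake's top.
- key_small_top (a point): Centre of the top of the small round key (20 mm across), about 22 mm above the intake's top.
- key_large (a joint): Large round key: 0 up, 0.006 m fully down; spring key, fully down at about 4 N, springs back. Counts as pressed beyond 0.004.
- key_small (a joint): Small round key: same travel, force and reading as the large one.
- key_bar (a joint): Bar-shaped key between the round ones, 34 mm (hood x) by 12 mm (hood y), top 20 mm above the intake's top: 0 up, 0.006 m down. To be left alone.
- jar: White ceramic cup without handle, 60 mm across, 65 mm high, empty, standing between two of the three mark places. Origin: centre of underside. It stands loose and must be left where it is.
- tin: Plain square steel tin, 50 by 50 by 70 mm high, standing between two of the three mark places. Origin: centre of underside. It stands loose and must be left where it is.
- spray: Orange spray bottle, 80 mm across, 203 mm tall, on the left of the worktop. Origin: centre of underside. Leave it.
- tray: White plastic drawer organiser tray, 260 (x) by 130 (y) by 50 mm high, on the right. Origin: centre of underside. Leave it.
- detergent: White bottle, 72 mm across, 170 mm tall, at the back left. Origin: centre of underside. Leave it.
- polish: Amber glass jar with steel cap, 80 mm across, 80 mm tall, at the back right. Origin: centre of underside. Leave it.
- brush: Hand brush 200 mm long lying flat, front left. Leave it.
Not all that is in view belongs to the job. Of the things like the hood, leave any that is brown; of the rest the smaller one is meant.

How it is judged:
By the outcome, as a careful person would: the job done as asked, in the order asked, and still so for the second after the job is handed in, with the robot touching nothing.
It also fails if it takes over 66 s, if anything falls off the work surface, if the arm or the gripper's body presses on something with over 40 N, if the wrist force passes 120 N, or if a joint passes its speed limit or range.

## Working session

There is one attempt and no reset: what is moved stays moved. The work goes in short steps, Python scripts to look and compute and a shell command to move; the robot and the scene stay as the last step left them, time stands still between calls to the robot, and variables do not carry over. Pictures are saved under pics/ and viewed, at most 10 in all, crops included, and the job is handed in when it is done.

```bash
ls; mkdir -p pics
python3 - <<'E'
from bench import sensors, eyes, manip
import cv2,numpy as np
for c in ("scene","top"):
    im=eyes.read_camera(c); cv2.imwrite(f"pics/{c}0.png",cv2.resize(im[:,:,::-1],(800,600)))
    for t in ("pot","canister","mark_ring","mark_square","mark_cross","hood","key_large_top","key_small_top","jar","tin"):
        print(c,t,[(np.round(d["uv"],1).tolist(),round(d["conf"],2)) for d in eyes.place_of(c,t)[:4]])
s=sensors.observe();print(s)
E
```

```text
pics
scene pot [([360.0, 208.6], 0.81)]
scene canister [([272.1, 243.8], 0.67)]
scene mark_ring []
scene mark_square [([188.1, 243.0], 0.91)]
scene mark_cross []
scene hood [([294.6, 296.0], 0.97), ([338.5, 157.6], 0.88), ([167.8, 175.4], 0.62)]
scene key_large_top [([274.9, 259.5], 0.7), ([133.7, 124.0], 0.64), ([329.7, 119.3], 0.39)]
scene key_small_top [([179.5, 122.0], 0.42), ([358.9, 116.4], 0.41)]
scene jar [([245.3, 274.7], 0.7)]
scene tin [([331.6, 249.7], 0.63)]
top pot [([205.6, 221.2], 0.72), ([224.2, 139.4], 0.31)]
top canister [([288.2, 201.3], 0.64)]
top mark_ring [([282.2, 196.6], 0.8), ([226.3, 136.7], 0.36)]
top mark_square [([354.5, 215.1], 0.91), ([323.8, 136.4], 0.69), ([267.4, 156.6], 0.36)]
top mark_cross []
top hood [([280.4, 152.4], 0.73), ([212.3, 282.8], 0.71)]
top key_large_top [([216.0, 294.4], 0.67), ([397.3, 305.2], 0.53)]
top key_small_top [([187.6, 289.8], 0.6), ([264.5, 158.2], 0.42), ([357.9, 298.8], 0.39), ([422.0, 209.7], 0.29)]
top jar [([317.4, 174.3], 0.51)]
top tin []
{'clock': 1.1, 'qpos': array([ 6.43994037e+01,  1.21972728e+01, -1.97297369e+00,  7.58313181e+01,
       -2.15184244e-04,  9.00008646e+01]), 'joint_velocities': array([ 0.00172921, -0.02784819,  0.05484959, -0.01663604, -0.07067338,
       -0.02921915]), 'effort': array([ 4.70979705e-05, -6.85959864e+01,  4.87331271e+01,  1.67220704e-03,
       -7.27961401e-05,  2.97477550e-05]), 'tool_pos': array([0.21603396, 0.45088297, 0.24230069]), 'tool_rot': array([-1.79998435e+02,  2.15207854e-04,  1.54398539e+02]), 'contact_force': array([0.13065252, 0.45349797, 0.46226536]), 'torque': array([ 0.01036312,  0.01181747, -0.044318  ]), 'gripper_force': 0.0, 'gripper_width': 0.08496797124045845}
```

View pics/scene0.png

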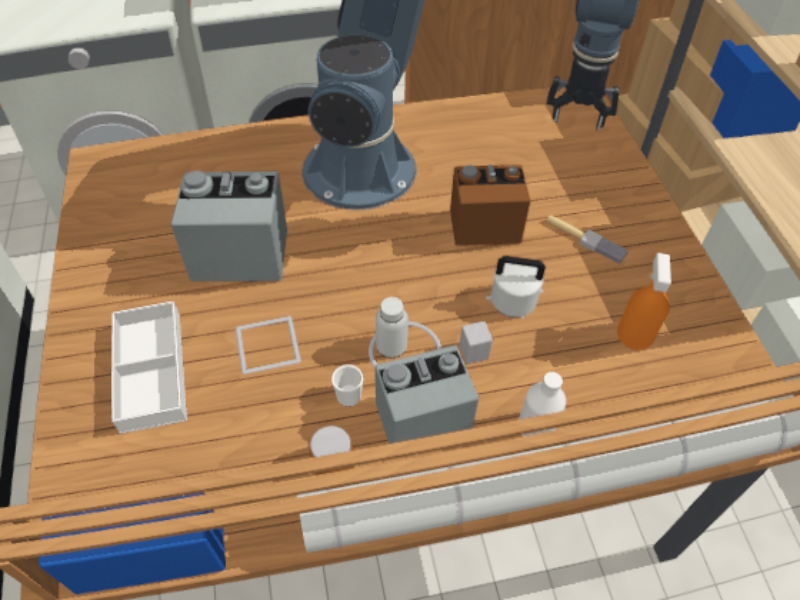

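View pics/top0.png

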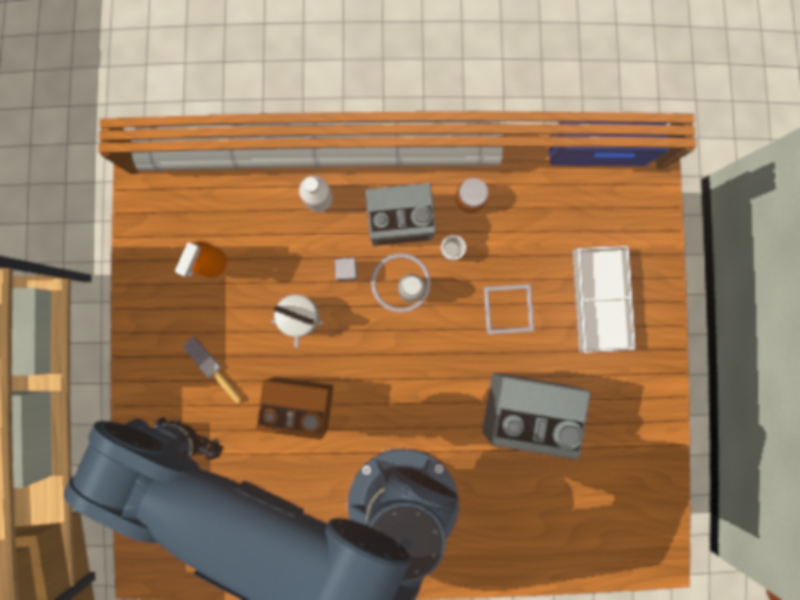

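Scene view (800×600): there are three hood-like boxes. Brown is at (489,205), large grey at (232,225) and small grey at (425,390), the last directly behind the ring. I'm taking the small grey one (top view ≈(400,213)). The square mark is on the right, the ring in the middle holding the canister, and the pot on the left. The tin stands between the pot and the ring, and the cup between the ring and the square.

```bash
cat > h.py <<'E'
from bench import sensors, eyes, manip
import cv2,numpy as np
C={c:eyes.calibration(c) for c in("scene","top")}
def w(c,uv,z):
    k=C[c];E=np.array(k["extrinsics"]);p=cv2.undistortPoints(np.float64(uv).reshape(-1,1,2),np.array(k["camera_matrix"]),np.array(k["dist"])).reshape(-1,2)
    d=np.c_[p,np.ones(len(p))]@E[:3,:3];o=-E[:3,:3].T@E[:3,3]
    return (o+d*((z-o[2])/d[:,2:]))[:,:2]
def px(c,P):
    k=C[c];E=np.array(k["extrinsics"]);return cv2.projectPoints(np.float64(P).reshape(-1,1,3),cv2.Rodrigues(E[:3,:3])[0],E[:3,3],np.array(k["camera_matrix"]),np.array(k["dist"]))[0].reshape(-1,2)
def cyl(c,xy,r,z0,z1):
    a=np.linspace(0,2*np.pi,60);P=[[xy[0]+r*np.cos(t),xy[1]+r*np.sin(t),z] for z in(z0,z1) for t in a]
    return cv2.convexHull(px(c,P).astype(np.float32))
E
python3 - <<'E'
from h import *
for c in("scene","top"):
    im=eyes.read_camera(c)
    reg={}
    for t in ("mark_ring","mark_square","canister","pot","jar","tin","hood"):
        for d in eyes.trace(c,t)[:3]:
            v,u=np.nonzero(d["region"]); pts=np.c_[u,v].astype(float)
            hull=cv2.convexHull(pts.astype(np.float32)).reshape(-1,2)
            W=w(c,hull,0.0)
            print(c,t,round(d["conf"],2),d["rect"],"mean@z0",w(c,pts.mean(0),0).round(3).tolist(),"minrect",[np.round(x,3) for x in cv2.minAreaRect(W.astype(np.float32))])
            if t=="mark_ring": print("  circ",cv2.fitEllipse(W.astype(np.float32)))
    for t,z in(("canister",0),("pot",0),("jar",0),("tin",0),("mark_ring",0),("mark_square",0),("hood",0),("key_large_top",.162),("key_small_top",.162)):
        print(c,t,[(w(c,d["uv"],z)[0].round(3).tolist(),round(d["conf"],2)) for d in eyes.place_of(c,t)[:4]])
    box={"top":(170,120,230,130),"scene":(170,160,230,160)}[c]
    x,y,ww,hh=box
    cv2.imwrite(f"pics/{c}1.png",cv2.resize(im[y:y+hh,x:x+ww,::-1],None,fx=3.45,fy=3.45,interpolation=cv2.INTER_CUBIC))
E
```

```text
scene mark_ring 0.6 [257.1, 226.4, 49.1, 30.1] mean@z0 [[0.535, 0.005]] minrect [array([ 0.534, -0.002]), array([0.079, 0.15 ]), np.float64(6.169)]
  circ ((0.5517891645431519, 3.276602365076542e-05), (0.126500204205513, 0.1506892442703247), 11.118614196777344)
scene mark_square 0.6 [165.8, 223.9, 43.5, 38.9] mean@z0 [[0.494, -0.278]] minrect [array([ 0.489, -0.274]), array([0.123, 0.119]), np.float64(3.041)]
scene canister 0.95 [260.1, 208.2, 28.1, 42.8] mean@z0 [[0.496, -0.015]] minrect [array([ 0.492, -0.015]), array([0.068, 0.155]), np.float64(77.615)]
scene pot 0.84 [347.6, 178.0, 38.1, 44.7] mean@z0 [[0.439, 0.278]] minrect [array([0.44 , 0.277]), array([0.109, 0.172]), np.float64(62.151)]
scene pot 0.23 [161.4, 222.5, 49.6, 41.7] mean@z0 [[0.493, -0.277]] minrect [array([ 0.488, -0.275]), array([0.127, 0.123]), np.float64(3.895)]
scene jar 0.84 [231.2, 253.2, 22.7, 28.5] mean@z0 [[0.615, -0.128]] minrect [array([ 0.615, -0.13 ]), array([0.06 , 0.092]), np.float64(79.857)]
scene jar 0.66 [344.9, 178.2, 38.6, 46.7] mean@z0 [[0.441, 0.278]] minrect [array([0.443, 0.278]), array([
[... 2848 characters left out ...]
mean@z0 [[0.597, 0.137]] minrect [array([0.598, 0.136]), array([0.055, 0.059]), np.float64(89.609)]
top canister [([0.549, -0.021], 0.55)]
top pot [([0.48, 0.258], 0.8), ([0.566, -0.009], 0.46)]
top jar [([0.634, -0.128], 0.74), ([0.57, -0.006], 0.62)]
top tin [([0.592, 0.148], 0.61)]
top mark_ring [([0.557, -0.001], 0.83), ([0.596, 0.14], 0.33)]
top mark_square [([0.487, -0.283], 0.7)]
top hood [([0.717, -0.0], 0.68), ([0.256, 0.257], 0.65), ([0.478, 0.251], 0.4), ([0.566, 0.004], 0.2)]
top key_large_top [([0.183, -0.384], 0.73), ([0.238, 0.217], 0.63), ([0.689, -0.052], 0.56), ([0.474, 0.237], 0.18)]
top key_small_top [([0.685, 0.052], 0.61), ([0.248, 0.303], 0.5), ([0.217, -0.259], 0.45)]
```

View pics/top1.png

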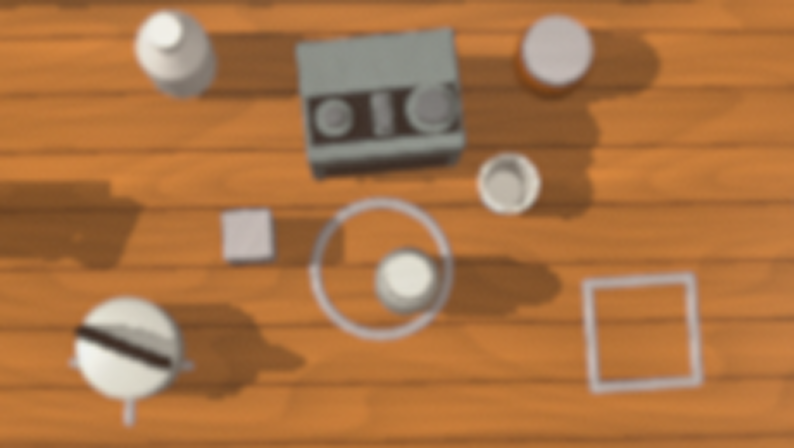

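View pics/scene1.png

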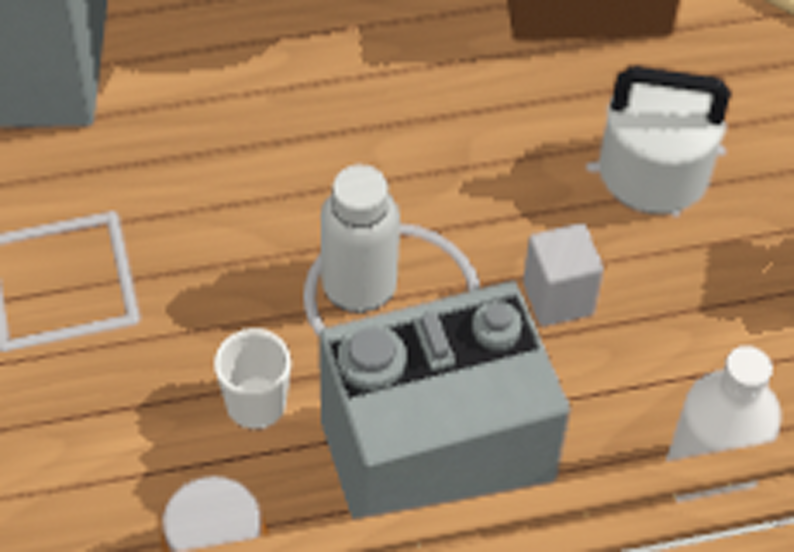

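The close crop confirms the small grey hood: large key at top-crop (433,105), bar at (382,112), small key at (334,117), with the ring in front at (381,268). The canister cap is at (407,274) and the pot handle runs from (77,330) to (170,364). Next I triangulate from hand-picked pixels.

Run:
```python
from h import *
T=lambda p:np.array(p)/3.45+[170,120]-.35
S=lambda p:np.array(p)/3.45+[170,160]-.35
def tri(a,b):
    A=[]
    for c,uv in(("top",T(a)),("scene",S(b))):
        k=C[c];E=np.array(k["extrinsics"]);u=cv2.undistortPoints(np.float64(uv).reshape(1,1,2),np.array(k["camera_matrix"]),np.array(k["dist"])).ravel()
        A+= [u[0]*E[2]-E[0],u[1]*E[2]-E[1]]
    A=np.array(A);return np.linalg.lstsq(A[:,:3],-A[:,3],rcond=None)[0].round(4)
for n,a,b,z in(("cap",(407,274),(360,185),.135),("large",(433,104),(372,348),.162),("small",(334,117),(498,314),.162),("hA",(77,330),(728,85),.13),("hB",(170,364),(622,73),.13),("cup",(509,184),(253,360),.065)):
    print(n,tri(a,b),w("top",T(a),z).round(4),w("scene",S(b),z).round(4))
print("sq",w("top",[T(p) for p in((583,283),(693,277),(700,384),(593,390))],0).round(4).tolist())
print("tin top",w("top",[T(p) for p in((222,212),(270,209),(273,259),(226,263))],.07).round(4).tolist())
```

```text
cap [ 0.5448 -0.0248  0.1401] [[ 0.5452 -0.0247]] [[ 0.5409 -0.0243]]
large [ 0.7071 -0.0506  0.1634] [[ 0.7072 -0.0514]] [[ 0.7064 -0.0497]]
small [0.6959 0.045  0.1617] [[0.6956 0.0441]] [[0.6962 0.0459]]
hA [0.4952 0.298  0.1306] [[0.495  0.2976]] [[0.4948 0.2988]]
hB [0.4622 0.2115 0.1281] [[0.4608 0.2069]] [[0.4648 0.2152]]
cup [ 0.6413 -0.1304  0.0674] [[ 0.6414 -0.1317]] [[ 0.64   -0.1292]]
sq [[0.5437, -0.214], [0.5487, -0.3316], [0.4351, -0.3365], [0.4305, -0.2224]]
tin top [[0.6155, 0.1603], [0.6179, 0.1117], [0.567, 0.1091], [0.5636, 0.1566]]
```

```bash
python3 -m inch '{"fingers":[0,0,0,0,0,0,0,0],"offset":[[0,0,0],[0,0,0],[0,0,0],[0,0,0],[0,0,0],[0,0,0],[0,0,0],[0,0,0]],"roll":[0.14,0.14,0.14,0.14,0.14,0.14,0.14,0.144]}'
python3 -m inch '{"fingers":[0,0,0,0,0,0,0,0,0,0,0,0,0,0,0],"offset":[[-34,23.4,0],[-34,23.4,0],[-34,23.4,0],[-34,23.4,0],[-34,23.4,0],[-34,23.4,0],[-34,23.4,0],[-34,23.4,0],[-34,23.4,0],[-34,23.4,0],[-34,23.4,0],[-34,23.4,0],[-34,23.4,0],[-34,23.4,0],[0,0,0]],"roll":[0,0,0,0,0,0,0,0,0,0,0,0,0,0,0]}'
```

```text
clock: 3.6
tool_pos: [0.216, 0.4509, 0.2423]
tool_rot: [180.0, 0.0, 89.7]
contact_force: [0.2, -0.5, 0.2]
gripper_width: 0.0853
gripper_force: 0.0
clock: 5.1
tool_pos: [0.5453, -0.0286, 0.2415]
tool_rot: [-180.0, 0.0, 89.8]
contact_force: [-0.7, 0.4, -0.7]
gripper_width: 0.0857
gripper_force: 0.0
```

```bash
python3 -m inch '{"fingers":[0,0,0,0,0,0],"offset":[[3.8,-0.5,30],[0,0,30],[0,0,30],[0,0,20],[0,0,7.5],[0,0,0]],"roll":[0,0,0,0,0,0]}'
python3 -m inch '{"fingers":[0.2,0.3,0.4,0.5,0.6,0.6,0.6,0.6],"offset":[[0,0,0],[0,0,0],[0,0,0],[0,0,0],[0,0,0],[0,0,0],[0,0,0],[0,0,0]],"roll":[0,0,0,0,0,0,0,0]}'
```

```text
clock: 5.7
tool_pos: [0.5426, -0.021, 0.1244]
tool_rot: [-179.9, -0.0, 90.0]
contact_force: [-0.7, 0.0, 0.0]
gripper_width: 0.0854
gripper_force: 0.0
clock: 6.5
tool_pos: [0.5437, -0.0213, 0.1258]
tool_rot: [179.9, 0.0, 90.0]
contact_force: [-1.7, -0.3, 9.0]
gripper_width: 0.042
gripper_force: 59.9
```

Run:
```python
from h import *
im=eyes.read_camera("scene");cv2.imwrite("pics/g1.png",cv2.resize(im[160:320,170:400,::-1],None,fx=3.45,fy=3.45,interpolation=cv2.INTER_CUBIC))
```

```text
(no output)
```

View pics/g1.png

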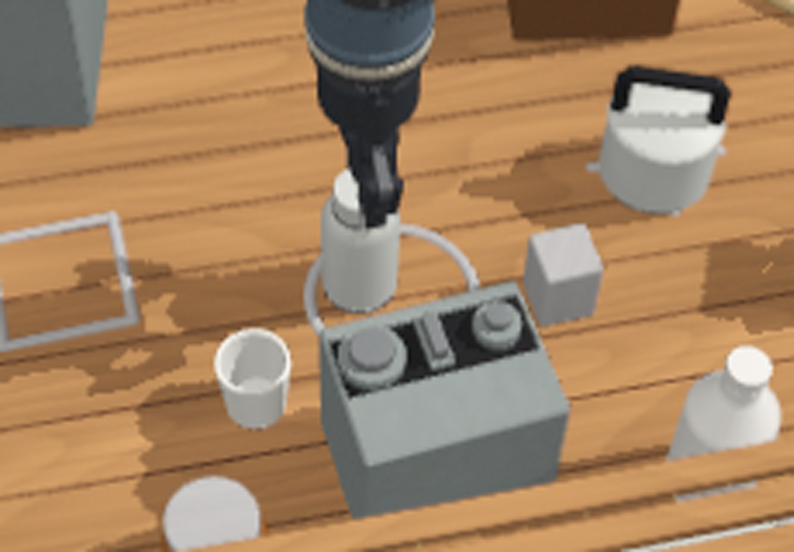

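The fingers hold the cap, but the tips press on the shoulder (9 N) and sit slightly to the +y side of the cap. I'll reopen, rise 5 mm, shift −4 mm in y and grip again.

```bash
python3 -m inch '{"fingers":[0.3,0.1,0,0,0,0],"offset":[[0,0,0],[0,0,0],[0,0,0],[-4,1,-5],[0,0,0],[0,0,0]],"roll":[0,0,0,0,0,0]}'
python3 -m inch '{"fingers":[0.2,0.3,0.4,0.5,0.6,0.6,0.6,0.6],"offset":[[0,0,0],[0,0,0],[0,0,0],[0,0,0],[0,0,0],[0,0,0],[0,0,0],[0,0,0]],"roll":[0,0,0,0,0,0,0,0]}'
```

```text
clock: 7.15
tool_pos: [0.5443, -0.0255, 0.13]
tool_rot: [180.0, -0.0, 90.0]
contact_force: [0.4, 0.4, -0.7]
gripper_width: 0.0853
gripper_force: 0.0
clock: 7.95
tool_pos: [0.5443, -0.0253, 0.1302]
tool_rot: [180.0, 0.0, 90.0]
contact_force: [-0.7, -0.3, 6.3]
gripper_width: 0.0419
gripper_force: 60.3
```

```bash
python3 -m inch '{"fingers":[0.6,0.6,0.6,0.6,0.6,0.6,0.6,0.6,0.6,0.6],"offset":[[-5,-1,0],[-10,-2,0],[-15,-3,0],[-15,-3,0],[-15,-3,0],[-15,-3,0],[-15,-3,0],[-15,-3,0],[-10,-2,0],[-5,-1,0]],"roll":[0,0,0,0,0,0,0,0,0,0]}'
```

```text
clock: 8.95
tool_pos: [0.5201, -0.1468, 0.1302]
tool_rot: [180.0, 0.0, 89.9]
contact_force: [0.3, 1.9, 5.0]
gripper_width: 0.0415
gripper_force: 61.7
```

Good. The remaining shift is dx −0.031, dy −0.129.

```bash
python3 -m inch '{"fingers":[0.6,0.6,0.6,0.6,0.6,0.6,0.6,0.6,0.6,0.6,0.6,0.6],"offset":[[-5,-1,0],[-10,-2,0],[-15,-4,0],[-15,-4,0],[-15,-4,0],[-15,-4,0],[-15,-4,0],[-15,-4,0],[-15,-3,0],[-7,-1,0],[-3,0,0],[0,0,0]],"roll":[0,0,0,0,0,0,0,0,0,0,0,0]}'
python3 - <<'E'
from h import *
for c in("top","scene"):
    im=eyes.read_camera(c);print(c,[(w(c,d["uv"],0)[0].round(3).tolist(),round(d["conf"],2)) for d in eyes.place_of(c,"canister")[:2]])
    if c=="scene":
        q=[np.s_[180:300,130:300]][0];cv2.imwrite("pics/g2.png",cv2.resize(im[q][:,:,::-1],None,fx=4.5,fy=4.5,interpolation=cv2.INTER_CUBIC))
E
```

```text
clock: 10.15
tool_pos: [0.4887, -0.2766, 0.1301]
tool_rot: [180.0, 0.0, 89.9]
contact_force: [-1.6, 0.5, 10.0]
gripper_width: 0.0416
gripper_force: 62.5
top [([0.496, -0.27], 0.7), ([0.772, 0.212], 0.64)]
scene []
```

View pics/g2.png

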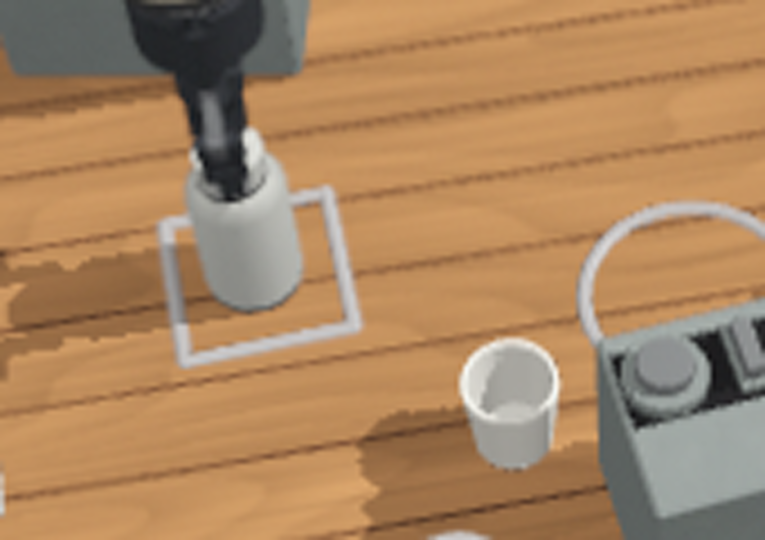

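The canister stands inside the square: base at about crop (250,280), square lines all round it. Now release, rise and move over to the pot.

```bash
python3 -m inch '{"fingers":[0.45,0.3,0.15,0,0,0,0,0,0],"offset":[[0,0,0],[0,0,0],[0,0,0],[0,0,0],[0,0,0],[0,0,-20],[0,0,-30],[0,0,-30],[0,0,0]],"roll":[0,0,0,0,0,0,0,0,0]}'
python3 -m inch '{"fingers":[0,0,0,0,0,0,0,0,0,0,0,0,0,0,0,0,0,0,0],"offset":[[35,0,0],[38,-1,0],[38,-1,0],[38,-1,0],[38,-1,0],[38,-1,0],[38,-1,0],[38,-1,0],[38,-1,0],[38,-1,0],[38,-1,0],[38,-1,0],[38,0,0],[38,0,0],[0,0,0],[0,0,0],[0,0,0],[0,0,0],[0,0,0]],"roll":[0,0,0,0,0,0,0,0,0,0,0,0,0,0,0.1,0.1,0.1,0.067,0]}'
python3 - <<'E'
from h import *
im=eyes.read_camera("top")
for t in("canister","pot","mark_square"):
    print(t,[(w("top",d["uv"],0)[0].round(3).tolist(),round(d["conf"],2)) for d in eyes.place_of("top",t)[:2]])
cv2.imwrite("pics/g3.png",cv2.resize(im[120:250,170:400,::-1],None,fx=3.45,fy=3.45,interpolation=cv2.INTER_CUBIC))
E
```

```text
clock: 11.25
tool_pos: [0.4906, -0.2761, 0.2136]
tool_rot: [179.7, 0.2, 90.0]
contact_force: [0.0, 0.1, -0.5]
gripper_width: 0.0856
gripper_force: 0.0
clock: 13.15
tool_pos: [0.4779, 0.2537, 0.2092]
tool_rot: [-180.0, 0.0, 68.9]
contact_force: [0.1, 0.0, -0.1]
gripper_width: 0.0854
gripper_force: 0.0
canister [([0.489, -0.278], 0.89), ([0.733, -0.063], 0.67)]
pot [([0.474, 0.26], 0.71)]
mark_square [([0.492, -0.28], 0.54)]
```

View pics/g3.png

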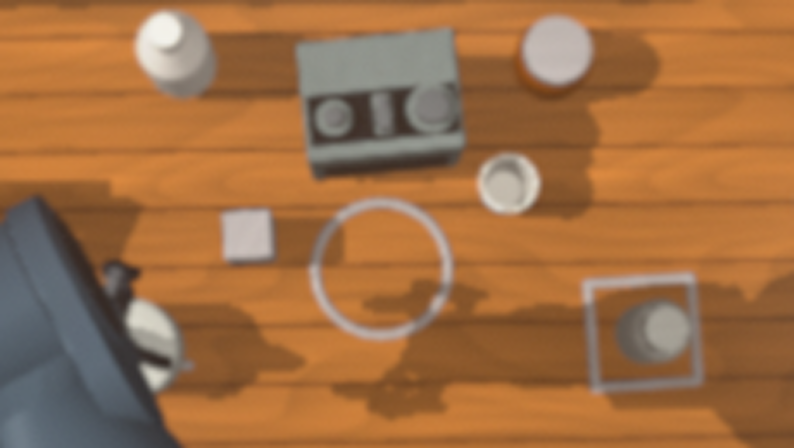

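The canister is upright and centred in the square (crop (650,330)), and nothing else has moved. Now lower onto the pot handle and close.

```bash
python3 -m inch '{"fingers":[0,0,0,0,0,0],"offset":[[0,1,25],[0,0,25],[0,0,20],[0,0,14],[0,0,5],[0,0,0]],"roll":[0,0,0,0,0,0]}'
python3 -m inch '{"fingers":[0.2,0.35,0.5,0.6,0.7,0.8,0.9,0.9,0.9],"offset":[[0,0,0],[0,0,0],[0,0,0],[0,0,0],[0,0,0],[0,0,0],[0,0,0],[0,0,0],[0,0,0]],"roll":[0,0,0,0,0,0,0,0,0]}'
```

```text
clock: 13.95
tool_pos: [0.4788, 0.2532, 0.1205]
tool_rot: [-180.0, 0.0, 69.0]
contact_force: [-0.2, -0.7, 0.8]
gripper_width: 0.0852
gripper_force: 0.0
clock: 14.85
tool_pos: [0.4791, 0.2534, 0.121]
tool_rot: [180.0, -0.0, 69.0]
contact_force: [-2.1, -0.8, 5.4]
gripper_width: 0.0141
gripper_force: 58.5
```

```bash
python3 -m inch '{"fingers":[0.9,0.9,0.9,0.9,0.9,0.9,0.9,0.9,0.9,0.9,0.9,0.9,0.9,0.9,0.9,0.9],"offset":[[-4.7,1.8,0],[-9.3,3.6,0],[-14,5.4,0],[-14,5.4,0],[-14,5.4,0],[-14,5.4,0],[-14,5.4,0],[-14,5.4,0],[-14,5.4,0],[-14,5.4,0],[-14,5.4,0],[-14,5.4,0],[-14,5.4,0],[-9.3,3.6,0],[-4.7,1.8,0],[0,0,0]],"roll":[0,0,0,0,0,0,0,0,0,0,0,0,0,0,0,0]}'
```

```text
clock: 16.45
tool_pos: [0.4792, 0.0566, 0.121]
tool_rot: [180.0, 0.0, 68.9]
contact_force: [-0.6, -2.4, 7.3]
gripper_width: 0.0141
gripper_force: 59.6
```

```bash
python3 -m inch '{"fingers":[0.9,0.9,0.9,0.9,0.9,0.9,0.9,0.9,0.9,0.9],"offset":[[-1.3,4.9,0],[-2.5,9.8,0],[-3.6,13.7,0],[-3.6,13.7,0],[-3.6,13.7,0],[-3.6,13.7,0],[-3.6,13.7,0],[-2.5,9.8,0],[-1.3,4.9,0],[0,0,0]],"roll":[0,0,0,0,0,0,0,0,0,0]}'
python3 - <<'E'
from h import *
for c in("top","scene"):
    im=eyes.read_camera(c)
    for t in("pot","mark_ring"):
        print(c,t,[(w(c,d["uv"],0)[0].round(3).tolist(),round(d["conf"],2)) for d in eyes.place_of(c,t)[:2]])
    q=np.s_[160:290,200:370];v=cv2.resize(im[q][:,:,::-1],None,fx=4.5,fy=4.5,interpolation=cv2.INTER_CUBIC) if c=="scene" else cv2.resize(im[160:230,240:325,::-1],None,fx=5,fy=5,interpolation=cv2.INTER_CUBIC)
    cv2.imwrite(f"pics/p_{c}.png",v)
E
```

```text
clock: 17.45
tool_pos: [0.5619, -0.0022, 0.121]
tool_rot: [179.9, 0.0, 68.9]
contact_force: [2.2, -0.8, 5.3]
gripper_width: 0.014
gripper_force: 59.5
top pot []
top mark_ring []
scene pot [([0.555, 0.002], 0.79), ([0.775, 0.211], 0.36)]
scene mark_ring []
```

View pics/p_scene.png

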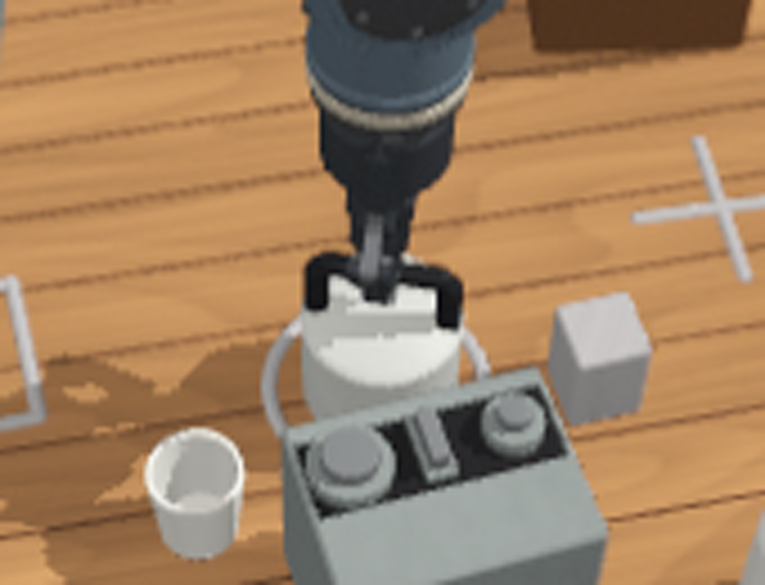

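The pot appears to be in the ring. I'll release it, back away and check with the top camera.

```bash
python3 -m inch '{"fingers":[0.7,0.5,0.3,0.1,0,0,0,0,0,0,0,0],"offset":[[0,0,0],[0,0,0],[0,0,0],[0,0,0],[0,0,0],[0,0,-20],[0,0,-35],[0,0,-35],[0,0,0],[0,0,0],[0,0,0],[0,0,0]],"roll":[0,0,0,0,0,0,0,0,-0.1,-0.1,-0.1,-0.067]}'
python3 -m inch '{"fingers":[0.2,0.4,0.6,0.8,1,1,1],"offset":[[-35,-10,0],[-40,-10,0],[-40,-10,0],[-40,-10,0],[-40,-10,0],[-30,-10,0],[0,0,0]],"roll":[0,0,0,0,0,0,0]}'
python3 - <<'E'
from h import *
for c in("top","scene"):
    im=eyes.read_camera(c)
    for t in("pot","mark_ring","jar","tin"):
        print(c,t,[(w(c,d["uv"],0)[0].round(3).tolist(),round(d["conf"],2)) for d in eyes.place_of(c,t)[:2]])
    if c=="top":
        for d in eyes.trace(c,"pot")[:1]: print(d["rect"])
        v=cv2.resize(im[120:230,190:345,::-1],None,fx=5,fy=5,interpolation=cv2.INTER_CUBIC)
        cv2.imwrite("pics/p2.png",v)
E
```

```text
clock: 18.95
tool_pos: [0.5614, -0.0007, 0.2108]
tool_rot: [-180.0, -0.0, 90.2]
contact_force: [0.1, -0.9, -0.9]
gripper_width: 0.0856
gripper_force: 0.0
clock: 19.65
tool_pos: [0.5003, -0.2289, 0.2107]
tool_rot: [-180.0, 0.0, 89.8]
contact_force: [-0.1, 0.7, -0.8]
gripper_width: 0.0001
gripper_force: 0.0
top pot [([0.563, -0.004], 0.87)]
top mark_ring [([0.558, 0.0], 0.64)]
top jar [([0.646, -0.133], 0.49)]
top tin [([0.595, 0.14], 0.77)]
[269.1, 181.0, 28.4, 34.9]
scene pot [([0.568, -0.003], 0.9)]
scene mark_ring []
scene jar [([0.627, -0.123], 0.92)]
scene tin [([0.596, 0.134], 0.6)]
```

View pics/p2.png

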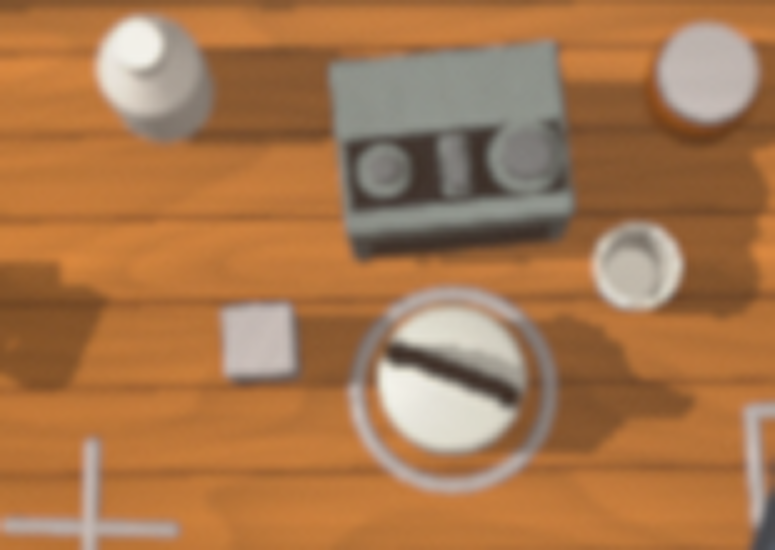

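The pot is centred in the ring: lid at crop (451,380) against ring centre (453,388), and the offset is lid parallax. The cup and tin are undisturbed. Next, with fingers shut, go above the large key.

```bash
python3 -m inch '{"fingers":[1,1,1,1,1,1,1,1,1],"offset":[[25.4,29.5,0],[25.4,29.5,0],[25.4,29.5,0],[25.4,29.5,0],[25.4,29.5,0],[25.4,29.5,0],[25.4,29.5,0],[0,0,0],[0,0,0]],"roll":[0,0,0,0,0,0,0,0,0]}'
```

```text
clock: 21.1
tool_pos: [0.7083, -0.0471, 0.2098]
tool_rot: [-179.9, 0.0, 90.1]
contact_force: [-0.2, -1.2, 0.3]
gripper_width: 0.0002
gripper_force: 0.0
```

```bash
python3 -m inch '{"fingers":[1,1,1,1],"offset":[[-4,-1.5,15],[0,0,14],[0,0,0],[0,0,0]],"roll":[0,0,0,0]}'
python3 -m inch '{"fingers":[1,1,1,1,1],"offset":[[0,0,3],[0,0,3],[0,0,2],[0,0,0],[0,0,0]],"roll":[0,0,0,0,0]}'
python3 -m inch '{"fingers":[1,1,1],"offset":[[0,0,2],[0,0,0],[0,0,0]],"roll":[0,0,0]}'
```

```text
clock: 21.5
tool_pos: [0.7059, -0.0526, 0.1826]
tool_rot: [180.0, 0.0, 90.0]
contact_force: [-1.0, 0.6, 0.1]
gripper_width: 0.0001
gripper_force: 0.0
clock: 22.0
tool_pos: [0.7065, -0.0519, 0.1738]
tool_rot: [-180.0, 0.0, 90.0]
contact_force: [-0.1, -0.0, 1.0]
gripper_width: -0.0001
gripper_force: 0.0
clock: 22.3
tool_pos: [0.7066, -0.0519, 0.172]
tool_rot: [180.0, 0.0, 90.0]
contact_force: [0.6, 0.1, 1.0]
gripper_width: -0.0001
gripper_force: 0.8
```

```bash
python3 -m inch '{"fingers":[1,1,1],"offset":[[0,0,2],[0,0,0],[0,0,0]],"roll":[0,0,0]}'
python3 -m inch '{"fingers":[1,1,1],"offset":[[0,0,2],[0,0,0],[0,0,0]],"roll":[0,0,0]}'
python3 -m inch '{"fingers":[1,1,1],"offset":[[0,0,1],[0,0,0],[0,0,0]],"roll":[0,0,0]}'
```

```text
clock: 22.6
tool_pos: [0.7066, -0.0519, 0.1699]
tool_rot: [180.0, -0.0, 90.0]
contact_force: [1.5, -0.8, 2.5]
gripper_width: -0.0
gripper_force: 1.2
clock: 22.9
tool_pos: [0.7066, -0.052, 0.1679]
tool_rot: [180.0, 0.0, 90.0]
contact_force: [1.4, 1.0, 3.8]
gripper_width: 0.0
gripper_force: 1.7
clock: 23.2
tool_pos: [0.7066, -0.0519, 0.167]
tool_rot: [180.0, 0.0, 90.0]
contact_force: [1.6, -0.5, 5.5]
gripper_width: -0.0
gripper_force: 2.8
```

```bash
python3 -m inch '{"fingers":[1,1,1],"offset":[[0,0,1.5],[0,0,0],[0,0,0]],"roll":[0,0,0]}'
```

```text
clock: 23.5
tool_pos: [0.7067, -0.0519, 0.1668]
tool_rot: [179.9, 0.0, 90.0]
contact_force: [-3.7, 1.0, 17.4]
gripper_width: 0.0
gripper_force: 8.7
```

The large key is at its stop. Rise, let it come up, then go over to the small key.

```bash
python3 -m inch '{"fingers":[1,1,1,1,1,1,1,1,1],"offset":[[0,0,-5],[0,0,-15],[0,0,-15],[0,0,0],[32,-3.5,0],[33,-3.5,0],[32,-3.5,0],[0,0,0],[0,0,0]],"roll":[0,0,0,0,0,0,0,0,0]}'
```

```text
clock: 24.4
tool_pos: [0.6956, 0.0456, 0.1993]
tool_rot: [-179.9, 0.0, 90.1]
contact_force: [1.0, -0.5, 0.3]
gripper_width: 0.0
gripper_force: 0.0
```

```bash
python3 -m inch '{"fingers":[1,1,1,1],"offset":[[0,0,15],[0,0,8],[0,0,2],[0,0,0]],"roll":[0,0,0,0]}'
python3 -m inch '{"fingers":[1,1,1,1,1],"offset":[[0,0,2],[0,0,2],[0,0,2],[0,0,0],[0,0,0]],"roll":[0,0,0,0,0]}'
python3 -m inch '{"fingers":[1,1,1],"offset":[[0,0,1],[0,0,0],[0,0,0]],"roll":[0,0,0]}'
```

```text
clock: 24.8
tool_pos: [0.6958, 0.0444, 0.1749]
tool_rot: [-179.9, 0.0, 90.0]
contact_force: [-0.4, -0.0, -0.6]
gripper_width: -0.0003
gripper_force: 0.0
clock: 25.3
tool_pos: [0.6962, 0.0449, 0.1696]
tool_rot: [180.0, 0.0, 90.0]
contact_force: [1.8, -2.0, 2.0]
gripper_width: 0.0002
gripper_force: 1.3
clock: 25.6
tool_pos: [0.6961, 0.045, 0.1684]
tool_rot: [180.0, 0.0, 90.0]
contact_force: [2.0, -1.1, 3.8]
gripper_width: 0.0002
gripper_force: 1.6
```

```bash
python3 -m inch '{"fingers":[1,1,1],"offset":[[0,0,1],[0,0,0],[0,0,0]],"roll":[0,0,0]}'
python3 -m inch '{"fingers":[1,1,1],"offset":[[0,0,1.5],[0,0,0],[0,0,0]],"roll":[0,0,0]}'
```

```text
clock: 25.9
tool_pos: [0.6961, 0.0451, 0.1674]
tool_rot: [180.0, 0.0, 90.0]
contact_force: [2.0, -2.3, 4.1]
gripper_width: 0.0003
gripper_force: 1.8
clock: 26.2
tool_pos: [0.6962, 0.0451, 0.1669]
tool_rot: [179.9, -0.0, 90.0]
contact_force: [-0.7, -2.7, 13.5]
gripper_width: -0.0001
gripper_force: 6.9
```

The small key is at its stop too. Rise clear, back away to the side and check everything before handing in.

```bash
python3 -m inch '{"fingers":[1,1,1,1,1,1,1,1,1,1,1,1],"offset":[[0,0,-5],[0,0,-15],[0,0,-20],[0,0,-20],[20,-20,0],[30,-30,0],[30,-30,0],[30,-30,0],[30,-30,0],[20,-20,0],[0,0,0],[0,0,0]],"roll":[0,0,0,0,0,0,0,0,0,0,0,0]}'
python3 - <<'E'
from h import *
im=eyes.read_camera("top")
for t in("pot","canister","jar","tin","hood"):
    print(t,[(w("top",d["uv"],0)[0].round(3).tolist(),round(d["conf"],2)) for d in eyes.place_of("top",t)[:2]])
cv2.imwrite("pics/end.png",cv2.resize(im[120:250,170:400,::-1],None,fx=3.45,fy=3.45,interpolation=cv2.INTER_CUBIC))
E
```

```text
clock: 27.4
tool_pos: [0.5354, 0.2055, 0.2258]
tool_rot: [-180.0, 0.0, 90.1]
contact_force: [0.4, -1.3, -0.0]
gripper_width: 0.0001
gripper_force: 0.0
pot [([0.567, 0.005], 0.8)]
canister [([0.481, -0.273], 0.67)]
jar [([0.638, -0.124], 0.78)]
tin [([0.588, 0.138], 0.46)]
hood [([0.727, 0.004], 0.6), ([0.722, -0.062], 0.38)]
```

View pics/end.png

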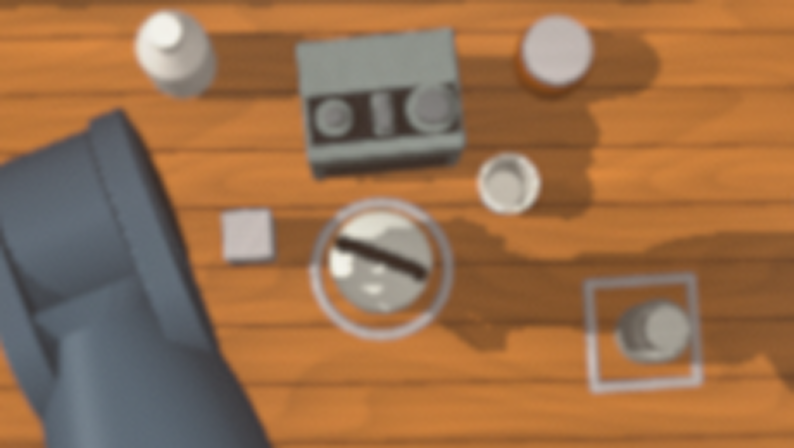

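The final picture shows the pot inside the ring (381,262), the canister inside the square (650,332), and the cup (509,184) and tin (248,236) unmoved.

```bash
python3 -c "from bench import manip; print(manip.sign_off())"
```

```text
the job is handed in; nothing more can be done
None
```

The job is handed in at about 27.5 s: the canister stands in the square, the pot in the ring, the large key then the small key were each pressed to the stop and released, and the bar key, cup and tin were left alone; the sign-off gave no verdict.

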